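# Tilt the pan, scoop up the grinding balls and tip them into the tub

## Task

Raise the handle end of the white pan all the way, so that the steel grinding balls run together in its round end, and leave it raised. Then scoop up at least four of the five balls in one scoopful with the small scoop, lift them clear of the pan and tip them into the clear rectangular tub, not the beaker. Lay the scoop down flat on the bench; do not touch the balls with the fingers, leave no ball on the bench, and leave the tub and the things around in their places.

Things in the scene. Friction and masses are not known exactly. Their poses are not given: they have to be found in the camera images.
- pan (a joint): Tilt of the white pan about its hinge (rad): 0 = level (start), grows as the handle end is raised, 0.30 = end stop. The hinge is stiff (friction 2 N m, about 14 N upward at the handle); the pan stays where it is left. The hinge axis runs along y of pan_low, 9 mm below that point along its z. The pan's stand is fixed to the bench.
- pan_low (a point): On the pan's floor surface, centre of the curve of its round end; 36 mm above the bench when level. Moves with the pan: x points away from the handle to the round end (downhill when tilted, roughly away from the robot), y across, z square to the floor, up. The round end's inner wall is an arc of radius 32 mm about this point (for x over 16 mm); from x = -20 mm on the walls are 60 mm high.
- pan_back (a point): On the pan's floor at the middle of its straight back wall, at x = -130 mm of pan_low, same axes. The pan is 150 mm wide inside from here to x = -66 mm of pan_low; from there two straight walls close in at 30 degrees to the axis and meet the round end smoothly. Floor flat; walls 3 mm thick, 22 mm high, 60 mm round the round end.
- pan_handle (a point): Middle of the pan's handle, a round steel bar 12 mm thick, 90 mm long along y, with an arm at each end (middle 65 mm free); at x = -165, z = +45 mm in pan_low's frame, same axes; 26 mm clear gap to the back wall, bar centre 23 mm above its rim. Grip it from above, fingers on either side along x.
- ball1: polished steel ball, 15 mm diameter, 14 g, one of five alike (they are interchangeable); origin = its centre. It starts at rest on the level pan's floor; it rolls freely and is slippery (friction about 0.25).
- ball2: polished steel ball, 15 mm diameter, 14 g, one of five alike (they are interchangeable); origin = its centre. It starts at rest on the level pan's floor; it rolls freely and is slippery (friction about 0.25).
- ball3: polished steel ball, 15 mm diameter, 14 g, one of five alike (they are interchangeable); origin = its centre. It starts at rest on the level pan's floor; it rolls freely and is slippery (friction about 0.25).
- ball4: polished steel ball, 15 mm diameter, 14 g, one of five alike (they are interchangeable); origin = its centre. It starts at rest on the level pan's floor; it rolls freely and is slippery (friction about 0.25).
- ball5: polished steel ball, 15 mm diameter, 14 g, one of five alike (they are interchangeable); origin = its centre. It starts at rest on the level pan's floor; it rolls freely and is slippery (friction about 0.25).
- scoop: small steel scoop, white grip, 120 g. Origin: underside of the bowl at the centre of its round nose; x to the nose, y across, z up. Bowl floor 1.6 mm thick, 54 mm wide; the nose is an open half disc of radius 27 mm; from x = 0 back to x = -45 mm it has side walls, and a back wall there, 22 mm high, 2 mm thick. Starts lying flat on the bench, nose roughly away from the robot.
- scoop_grip (a point): Centre of the scoop's grip bar, at x = -75, y = 0, z = +70 mm in the scoop's frame; same axes. The bar is 80 mm long along x, 16 mm wide along y, 20 mm high, and 60 mm clear above the bench behind the bowl.
- scoop_bowl (a point): Point inside the scoop's bowl, at x = -10, y = 0, z = +8 mm in the scoop's frame; same axes.
- tub: clear open rectangular plastic tub, 82 mm (x) by 154 mm (y) by 69 mm high, 100 g, loose; about 64 by 122 mm clear inside at the floor, inner floor 6 to 8 mm above the bench. Origin: centre of its underside, z up.
- beaker: bystander: round clear beaker, 63 mm diameter, 76 mm high; origin at the centre of its underside
- timer: bystander: flat bench timer, 60 x 66 x 18 mm; origin at the centre of its underside
- brown_jar: bystander: small brown jar with a white cap, 32 mm diameter, 59 mm high; origin at the centre of its underside
There are look-alikes about, which are no part of the job. What is shaped like the tub but pink or red is not meant. Leave any purple look-alike of the scoop alone.

How it is judged:
On the way, in this order (a step that is already met when the one before it is completed fails the run):
1. the pan is fully raised (tilt over 0.25 rad) and all five balls have run into its round end (within 45 mm of the centre of its curve) (value of joint pan above 0.25 rad and distance between each of ball1, ball2, ball3, ball4, ball5 and pan_low below 0.045 m), for 0.2 s.
2. at least four balls lie in the scoop's bowl (within 40 mm of its middle), held with the bowl over 55 mm above the floor of the pan's round end ((distance between each of ball1, ball2, ball3, ball4 and scoop_bowl below 0.04 m or distance between each of ball1, ball2, ball3, ball5 and scoop_bowl below 0.04 m or distance between each of ball1, ball2, ball4, ball5 and scoop_bowl below 0.04 m or distance between each of ball1, ball3, ball4, ball5 and scoop_bowl below 0.04 m or distance between each of ball2, ball3, ball4, ball5 and scoop_bowl below 0.04 m) and z of scoop_bowl in the frame of pan_low above 0.055 m), for 0.2 s.
3. at least four balls are in the tub ((((x of ball1 in the frame of tub between -0.042 and 0.042 m and y of ball1 in the frame of tub between -0.078 and 0.078 m and z of ball1 in the frame of tub between 0 and 0.065 m) and (x of ball2 in the frame of tub between -0.042 and 0.042 m and y of ball2 in the frame of tub between -0.078 and 0.078 m and z of ball2 in the frame of tub between 0 and 0.065 m) and (x of ball3 in the frame of tub between -0.042 and 0.042 m and y of ball3 in the frame of tub between -0.078 and 0.078 m and z of ball3 in the frame of tub between 0 and 0.065 m) and (x of ball4 in the frame of tub between -0.042 and 0.042 m and y of ball4 in the frame of tub between -0.078 and 0.078 m and z of ball4 in the frame of tub between 0 and 0.065 m)) or ((x of ball1 in the frame of tub between -0.042 and 0.042 m and y of ball1 in the frame of tub between -0.078 and 0.078 m and z of ball1 in the frame of tub between 0 and 0.065 m) and (x of ball2 in the frame of tub between -0.042 and 0.042 m and y of ball2 in the frame of tub between -0.078 and 0.078 m and z of ball2 in the frame of tub between 0 and 0.065 m) and (x of ball3 in the frame of tub between -0.042 and 0.042 m and y of ball3 in the frame of tub between -0.078 and 0.078 m and z of ball3 in the frame of tub between 0 and 0.065 m) and (x of ball5 in the frame of tub between -0.042 and 0.042 m and y of ball5 in the frame of tub between -0.078 and 0.078 m and z of ball5 in the frame of tub between 0 and 0.065 m)) or ((x of ball1 in the frame of tub between -0.042 and 0.042 m and y of ball1 in the frame of tub between -0.078 and 0.078 m and z of ball1 in the frame of tub between 0 and 0.065 m) and (x of ball2 in the frame of tub between -0.042 and 0.042 m and y of ball2 in the frame of tub between -0.078 and 0.078 m and z of ball2 in the frame of tub between 0 and 0.065 m) and (x of ball4 in the frame of tub between -0.042 and 0.042 m and y of ball4 in the frame of tub between -0.078 and 0.078 m and z of ball4 in the frame of tub between 0 and 0.065 m) and (x of ball5 in the frame of tub between -0.042 and 0.042 m and y of ball5 in the frame of tub between -0.078 and 0.078 m and z of ball5 in the frame of tub between 0 and 0.065 m)) or ((x of ball1 in the frame of tub between -0.042 and 0.042 m and y of ball1 in the frame of tub between -0.078 and 0.078 m and z of ball1 in the frame of tub between 0 and 0.065 m) and (x of ball3 in the frame of tub between -0.042 and 0.042 m and y of ball3 in the frame of tub between -0.078 and 0.078 m and z of ball3 in the frame of tub between 0 and 0.065 m) and (x of ball4 in the frame of tub between -0.042 and 0.042 m and y of ball4 in the frame of tub between -0.078 and 0.078 m and z of ball4 in the frame of tub between 0 and 0.065 m) and (x of ball5 in the frame of tub between -0.042 and 0.042 m and y of ball5 in the frame of tub between -0.078 and 0.078 m and z of ball5 in the frame of tub between 0 and 0.065 m)) or ((x of ball2 in the frame of tub between -0.042 and 0.042 m and y of ball2 in the frame of tub between -0.078 and 0.078 m and z of ball2 in the frame of tub between 0 and 0.065 m) and (x of ball3 in the frame of tub between -0.042 and 0.042 m and y of ball3 in the frame of tub between -0.078 and 0.078 m and z of ball3 in the frame of tub between 0 and 0.065 m) and (x of ball4 in the frame of tub between -0.042 and 0.042 m and y of ball4 in the frame of tub between -0.078 and 0.078 m and z of ball4 in the frame of tub between 0 and 0.065 m) and (x of ball5 in the frame of tub between -0.042 and 0.042 m and y of ball5 in the frame of tub between -0.078 and 0.078 m and z of ball5 in the frame of tub between 0 and 0.065 m)))), for 0.2 s.
At the end, for the whole second after the job is handed in: At least four balls lie at rest in the clear tub, any other in the round end of the pan or in the tub; pan still raised (over 0.2 rad); tub upright within 30 mm of its first place; scoop at rest flat on the bench (within 0.1 rad, underside within 8 mm of it) ((((x of ball1 in the frame of tub between -0.042 and 0.042 m and y of ball1 in the frame of tub between -0.078 and 0.078 m and z of ball1 in the frame of tub between 0 and 0.065 m) and (x of ball2 in the frame of tub between -0.042 and 0.042 m and y of ball2 in the frame of tub between -0.078 and 0.078 m and z of ball2 in the frame of tub between 0 and 0.065 m) and (x of ball3 in the frame of tub between -0.042 and 0.042 m and y of ball3 in the frame of tub between -0.078 and 0.078 m and z of ball3 in the frame of tub between 0 and 0.065 m) and (x of ball4 in the frame of tub between -0.042 and 0.042 m and y of ball4 in the frame of tub between -0.078 and 0.078 m and z of ball4 in the frame of tub between 0 and 0.065 m)) or ((x of ball1 in the frame of tub between -0.042 and 0.042 m and y of ball1 in the frame of tub between -0.078 and 0.078 m and z of ball1 in the frame of tub between 0 and 0.065 m) and (x of ball2 in the frame of tub between -0.042 and 0.042 m and y of ball2 in the frame of tub between -0.078 and 0.078 m and z of ball2 in the frame of tub between 0 and 0.065 m) and (x of ball3 in the frame of tub between -0.042 and 0.042 m and y of ball3 in the frame of tub between -0.078 and 0.078 m and z of ball3 in the frame of tub between 0 and 0.065 m) and (x of ball5 in the frame of tub between -0.042 and 0.042 m and y of ball5 in the frame of tub between -0.078 and 0.078 m and z of ball5 in the frame of tub between 0 and 0.065 m)) or ((x of ball1 in the frame of tub between -0.042 and 0.042 m and y of ball1 in the frame of tub between -0.078 and 0.078 m and z of ball1 in the frame of tub between 0 and 0.065 m) and (x of ball2 in the frame of tub between -0.042 and 0.042 m and y of ball2 in the frame of tub between -0.078 and 0.078 m and z of ball2 in the frame of tub between 0 and 0.065 m) and (x of ball4 in the frame of tub between -0.042 and 0.042 m and y of ball4 in the frame of tub between -0.078 and 0.078 m and z of ball4 in the frame of tub between 0 and 0.065 m) and (x of ball5 in the frame of tub between -0.042 and 0.042 m and y of ball5 in the frame of tub between -0.078 and 0.078 m and z of ball5 in the frame of tub between 0 and 0.065 m)) or ((x of ball1 in the frame of tub between -0.042 and 0.042 m and y of ball1 in the frame of tub between -0.078 and 0.078 m and z of ball1 in the frame of tub between 0 and 0.065 m) and (x of ball3 in the frame of tub between -0.042 and 0.042 m and y of ball3 in the frame of tub between -0.078 and 0.078 m and z of ball3 in the frame of tub between 0 and 0.065 m) and (x of ball4 in the frame of tub between -0.042 and 0.042 m and y of ball4 in the frame of tub between -0.078 and 0.078 m and z of ball4 in the frame of tub between 0 and 0.065 m) and (x of ball5 in the frame of tub between -0.042 and 0.042 m and y of ball5 in the frame of tub between -0.078 and 0.078 m and z of ball5 in the frame of tub between 0 and 0.065 m)) or ((x of ball2 in the frame of tub between -0.042 and 0.042 m and y of ball2 in the frame of tub between -0.078 and 0.078 m and z of ball2 in the frame of tub between 0 and 0.065 m) and (x of ball3 in the frame of tub between -0.042 and 0.042 m and y of ball3 in the frame of tub between -0.078 and 0.078 m and z of ball3 in the frame of tub between 0 and 0.065 m) and (x of ball4 in the frame of tub between -0.042 and 0.042 m and y of ball4 in the frame of tub between -0.078 and 0.078 m and z of ball4 in the frame of tub between 0 and 0.065 m) and (x of ball5 in the frame of tub between -0.042 and 0.042 m and y of ball5 in the frame of tub between -0.078 and 0.078 m and z of ball5 in the frame of tub between 0 and 0.065 m))) and ((x of ball1 in the frame of tub between -0.042 and 0.042 m and y of ball1 in the frame of tub between -0.078 and 0.078 m and z of ball1 in the frame of tub between 0 and 0.065 m) or distance between ball1 and pan_low below 0.045 m) and ((x of ball2 in the frame of tub between -0.042 and 0.042 m and y of ball2 in the frame of tub between -0.078 and 0.078 m and z of ball2 in the frame of tub between 0 and 0.065 m) or distance between ball2 and pan_low below 0.045 m) and ((x of ball3 in the frame of tub between -0.042 and 0.042 m and y of ball3 in the frame of tub between -0.078 and 0.078 m and z of ball3 in the frame of tub between 0 and 0.065 m) or distance between ball3 and pan_low below 0.045 m) and ((x of ball4 in the frame of tub between -0.042 and 0.042 m and y of ball4 in the frame of tub between -0.078 and 0.078 m and z of ball4 in the frame of tub between 0 and 0.065 m) or distance between ball4 and pan_low below 0.045 m) and ((x of ball5 in the frame of tub between -0.042 and 0.042 m and y of ball5 in the frame of tub between -0.078 and 0.078 m and z of ball5 in the frame of tub between 0 and 0.065 m) or distance between ball5 and pan_low below 0.045 m) and linear speed of each of ball1, ball2, ball3, ball4, ball5 below 0.05 m/s and value of joint pan above 0.2 rad and angle between each of tub, scoop's own z axis and vertical below 0.1 rad and distance of tub from where it was at the start of the episode below 0.03 m and height (world z) of scoop below 0.008 m and linear speed of scoop below 0.02 m/s); the robot touches nothing.
It fails at once if the fingers touch a ball (over 0.5 N) (contact force between the fingers and ball1 above 0.5 N or contact force between the fingers and ball2 above 0.5 N or contact force between the fingers and ball3 above 0.5 N or contact force between the fingers and ball4 above 0.5 N or contact force between the fingers and ball5 above 0.5 N).
It fails at once if the tub is shifted over 30 mm or tipped over 0.3 rad (distance of tub from where it was at the start of the episode above 0.03 m or angle between tub's own z axis and vertical above 0.3 rad).
It fails at once if the beaker, timer or brown jar is shifted over 30 mm (distance of any of beaker, timer, brown_jar from where it was at the start of the episode above 0.03 m).
It also fails if it takes over 72 s, if anything falls off the work surface, if the arm or the gripper's body presses on something with over 40 N, if the wrist force passes 120 N, or if a joint passes its speed limit or range.

## Robot

A 6-joint arm with a two-finger parallel gripper is mounted at the origin on a cart in front of the work surface, level with it; the furniture and walls round the work are solid. World frame = base frame: x ahead of the robot, y to its left, z up, the work surface at z = 0. Lengths are in m, angles in rad, forces in N, time in s.
With the tool pointing down it reaches from about 0.375 to 0.9 m from the base axis. Payload 3.1 kg.
Tool frame: the origin (TCP) lies between the finger pads; the fingertips stand 14 mm ahead of it and the grasp point (between the pads) lies 5 mm behind it (robot.finger_overhang is the distance from the TCP to the fingertips, in m); z points along the fingers, y is the line along which they close (so a half turn about z gives the same grasp; the last joint's range is limited). The gripper opens to 87 mm and grips with 3 to 60 N. Pads are 19 mm wide; open, the fingers measure 117 mm over their backs; the gripper's body (75 mm by 190 mm) begins 51 mm behind the grasp point.
Start: joints at [-1.363, 0.527, 1.433, -0, 1.181, -0.178], TCP at [0.235, -0.579, 0.237] pointing down, gripper open.
Joint ranges: [-3.08, 3.08], [-0.75, 2.2], [0.22, 2.44], [-1.43, 4.57], [0, 2.65], [-2.85, 2.85]. Speed limits (rad/s): [2.79, 2.79, 3.14, 3.14, 3.14, 3.14].

## Interface

Orientations are given as a unit quaternion [x, y, z, w].
In Python, from rig import monitor, cams, workorder, robot gives the robot as it stands.
- The arm moves only by the tool send_rows, never from a script. Its argument "moves" is one flat list of numbers, 7 for each row, row after row: the opening, from 0 (shut) to 1 (fully open), then the shift along the world's x, y, z in cm, then the turn, a rotation vector about the world's x, y, z in rad. A call has 1 to 5 rows; each row is the pose to reach, as a shift and turn from the pose commanded when the call began; what a row does not reach only later rows make up. A row lasts 1/12 s, in which the tool goes at most 41.7 mm and 7.16 degrees, less where a joint would pass 70% of its speed; a pose out of reach is approached as far as the arm can. A call with a gripper value outside its range is refused whole. The fingers move at their own pace and stop on an object; "grip_force" is the grip in N (left out, the last holds). Time passes only in rows, so rows that repeat a pose let the fingers close. It gives the time, the measured TCP pose, the force, the opening and the grip force at its end, in the units of the state.
- monitor.get_obs(): the state, without advancing time (a new reading comes with each control period).
- cams.camera(name): name is "scene" or "top"; returns a dict with "pixels" (480x640x3 uint8, blue, green, red), "range_z" (480x640 float32, m along the optical axis (not along the pixel's ray), 0 where there is no reading), "fovy" (degrees; the focal length in pixels is half the picture's height over the tangent of half this angle, whatever the lens; pixels are square), "cx", "cy" (the principal point, pixels), "dist_coeffs" ([k1, k2, p1, p2, k3] as OpenCV has them; the pictures are not rectified), "rvec" (rotation vector, rad) and "tvec" (3), from world to camera coordinates, as OpenCV has them. Camera axes: x right, y down, z forward; pixel columns grow to the right and rows downward; lengths in m; the calibration is good to about 2 mm. A picture is of the moment at which its call begins.
- workorder.hand_in(): hands the job in; it is judged then, once.
The state is a dict: "time": time; "q": joint angles; "joint_velocities": joint speeds; "joint_torque": joint torques, N m; "position": TCP position; "tool_rot": TCP orientation; "ft_force": force on the tool from outside, world axes, zero at the start; "moment": the same for the moment, N m; "grip_width": finger opening in m; "grip_force": force on a finger pad.
Only numpy, scipy, OpenCV 4.12 (cv2) and the standard library are available. Lean on these libraries where they do the work, as an engineer would, in place of code of your own. Each camera call takes 0.05 s, during which the arm holds its last target. There are 200 camera calls.

## Working session

There is one attempt and no reset: what is moved stays moved. The work goes in short steps, Python scripts to look and compute and a tool call to move; the robot and the scene stay as the last step left them, time stands still between calls to the robot, and variables do not carry over. Pictures are saved under pics/ and viewed, at most 12 in all, crops included, and the job is handed in when it is done.

Besides the shell and the picture viewer there is one more tool, called after "Emit:" in YAML: its name, and indented under it one key for each argument. send_rows: Moves the arm, as the interface text tells. Its arguments: {"type":"object","properties":{"moves":{"type":"array","items":{"type":"number"}},"grip_force":{"type":"number"}},"required":["moves"]}

```bash
ls; mkdir -p pics
cat > h.py <<'E'
import numpy as np, cv2
from rig import monitor, cams, workorder, robot
def cam(n):
    c=cams.camera(n); f=240/np.tan(np.radians(c['fovy'])/2)
    c['K']=np.array([[f,0,c['cx']],[0,f,c['cy']],[0,0,1]]); c['D']=np.array(c['dist_coeffs'],float)
    c['R']=cv2.Rodrigues(np.array(c['rvec'],float))[0]; c['t']=np.array(c['tvec'],float).ravel(); return c
def ray(c,uv):
    p=cv2.undistortPoints(np.array(uv,float).reshape(-1,1,2),c['K'],c['D']).reshape(-1,2)
    d=np.c_[p,np.ones(len(p))]@c['R']; return -c['R'].T@c['t'],d
def onz(c,uv,z):
    o,d=ray(c,uv); return o+d*((z-o[2])/d[:,2])[:,None]
def cloud(c):
    v,u=np.mgrid[0:480,0:640]; o,d=ray(c,np.c_[u.ravel(),v.ravel()])
    return (o+d*c['range_z'].reshape(-1,1)).reshape(480,640,3)
def proj(c,P):
    return cv2.projectPoints(np.array(P,float).reshape(-1,1,3),np.array(c['rvec'],float),c['t'],c['K'],c['D'])[0].reshape(-1,2)
E
python3 - <<'E'
from h import *
for n in('scene','top'):
    c=cam(n); cv2.imwrite(f'pics/{n}0.png',c['pixels']); print(n,c['fovy'],-c['R'].T@c['t'],c['D'],(c['range_z']>0).mean())
print(monitor.get_obs())
E
```

```text
pics
scene 50.27146300894573 [-0.22530894  0.89048351  0.59832736] [-0.146781  0.        0.        0.        0.      ] 0.9960286458333333
top 44.085228447652405 [0.30245636 0.04744644 1.57476275] [-0.00586384  0.          0.          0.          0.        ] 0.9959895833333333
{'time': 0.1, 'q': array([-1.36347681e+00,  5.28388932e-01,  1.43375590e+00, -2.45481698e-05,
        1.18139431e+00, -1.78501748e-01]), 'joint_velocities': array([ 1.95748089e-03, -9.05108623e-04, -5.10104765e-03, -4.43845369e-05,
       -6.50605666e-04, -2.09537570e-04]), 'joint_torque': array([-2.69640054e-05, -4.40984595e+01, -1.77151251e+01,  6.35121530e-02,
        5.33820223e-02, -3.54205326e-05]), 'position': array([ 0.23508988, -0.57842855,  0.23566561]), 'tool_rot': array([ 9.81449017e-01,  1.91720838e-01, -2.53723272e-05, -9.72977326e-04]), 'ft_force': array([ 0.17389769, -0.16600377,  0.08979136]), 'moment': array([0.04068422, 0.01282739, 0.01347046]), 'grip_force': 0.0, 'grip_width': 0.08717811403851272}
```

View pics/scene0.png

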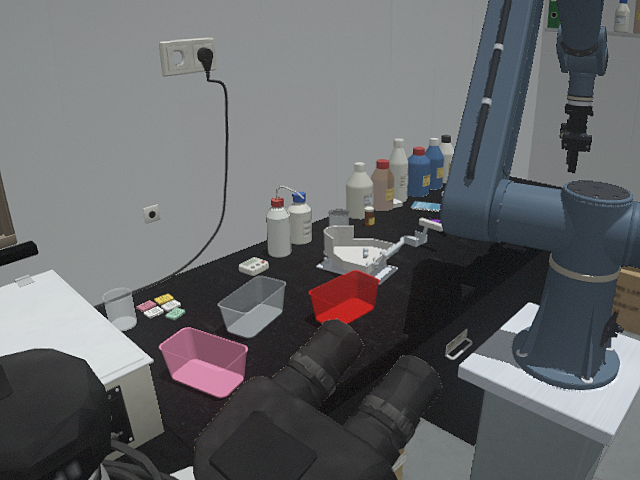

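View pics/top0.png

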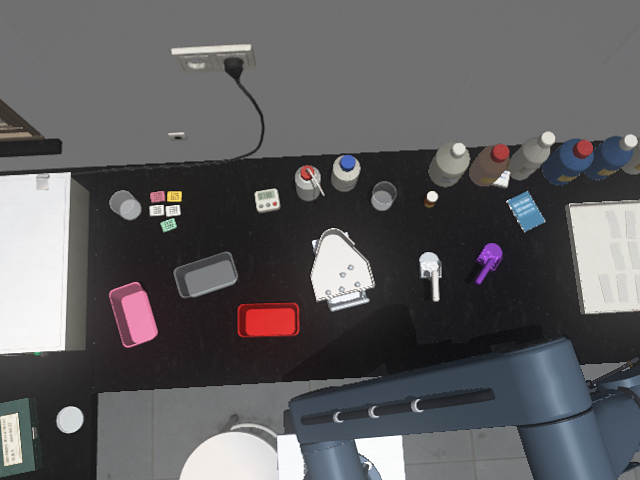

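The scene shows the pan mid-bench with its handle toward the robot, and the clear tub lying between the pink and red decoys. In the top view the pan is at (342,270), its handle at (348,303), the white scoop at (431,275), the purple decoy at (488,262) and the clear tub at (206,275).

Run:
```python
from h import *
c=cam('top'); P=cloud(c)
im=c['pixels'][220:320,290:450]; cv2.imwrite('pics/crop1.png',cv2.resize(im,(800,500),interpolation=cv2.INTER_CUBIC))
np.savez('top.npz',P=P,im=c['pixels'])
def st(n,m):
    q=P[m]; print(n,len(q),q.mean(0).round(4),q.min(0).round(3),q.max(0).round(3))
    r=cv2.minAreaRect((q[:,:2]*1000).astype(np.float32)); print('   rect',r)
box=lambda u0,u1,v0,v1:np.pad(np.ones((v1-v0,u1-u0),bool),((v0,480-v1),(u0,640-u1)))
Z=P[...,2]
st('handle',box(320,375,290,315)&(Z>.074))
st('panhigh',box(305,380,225,300)&(Z>.085))
st('pan>50',box(305,380,225,300)&(Z>.05))
st('grip',box(415,450,245,305)&(Z>.06))
st('scoop',box(410,450,245,305)&(Z>.012))
st('bowl',box(410,450,245,283)&(Z>.012)&(Z<.05))
st('tub',box(165,245,240,305)&(Z>.05))
st('tuball',box(165,245,240,305)&(Z>.004))
print(np.percentile(Z[250:300,390:410],[5,50,95]))
```

```text
handle 198 [ 0.4575 -0.0366  0.1383] [ 0.302 -0.089  0.074] [0.479 0.047 1.575]
   rect ((409.90533447265625, 4.9124603271484375), (69.30682373046875, 220.48631286621094), 50.95389175415039)
panhigh 145 [ 0.5602 -0.0032  0.4004] [ 0.302 -0.088  0.085] [0.66  0.047 1.575]
   rect ((479.70458984375, -24.153968811035156), (129.1210174560547, 359.86383056640625), 87.74172973632812)
pan>50 579 [ 0.5581 -0.0249  0.1452] [ 0.302 -0.109  0.05 ] [0.66  0.055 1.575]
   rect ((482.923828125, -28.63518524169922), (356.2755432128906, 162.77403259277344), 1.6952075958251953)
grip 219 [ 0.496  -0.2554  0.1053] [ 0.302 -0.271  0.06 ] [0.539 0.047 1.575]
   rect ((397.54632568359375, -128.63571166992188), (64.67545318603516, 394.9749755859375), 37.66987609863281)
scoop 296 [ 0.506  -0.2543  0.0994] [ 0.302 -0.294  0.012] [0.6   0.047 1.575]
   rect ((421.8545227050781, -150.4866180419922), (99.83637237548828, 451.40484619140625), 43.570655822753906)
bowl 71 [ 0.545  -0.2641  0.0212] [ 0.521 -0.294  0.012] [ 0.6   -0.237  0.047]
   rect ((560.4835205078125, -265.8133544921875), (56.1473503112793, 79.45413970947266), 88.82352447509766)
tub 406 [0.5569 0.3217 0.1347] [0.302 0.047 0.05 ] [0.617 0.406 1.575]
   rect ((485.16748046875, 197.49456787109375), (446.47027587890625, 155.74176025390625), 58.62416076660156)
tuball 1892 [0.5704 0.3331 0.0398] [0.302 0.047 0.004] [0.671 0.442 1.575]
   rect ((523.7803344726562, 223.53219604492188), (513.3510131835938, 237.55580139160156), 63.338401794433594)
[-5.81589591e-03  3.03573532e-06  6.26978772e-03]
```

View pics/crop1.png

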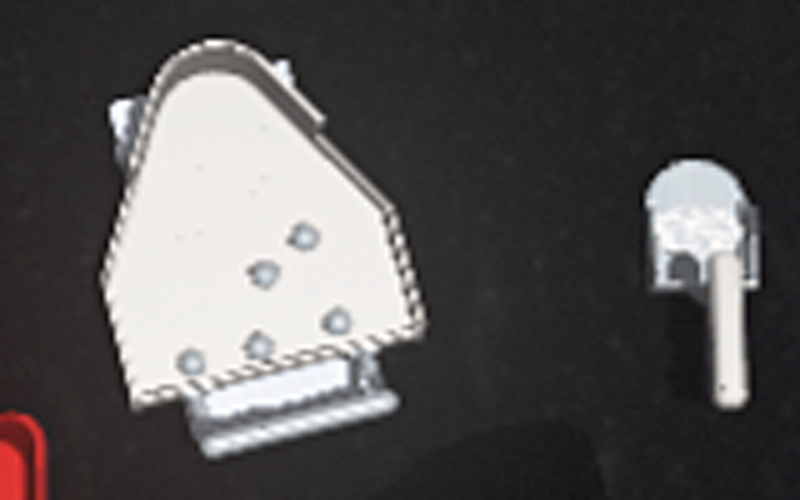

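The crop (5x, offset 290,220) shows the handle bar from (205,445) to (395,402) and five balls near the back of the pan. The scoop nose is at (692,160), its grip bar runs from (727,258) to (732,400).

Run:
```python
from h import *
c=cam('top'); s=cam('scene'); P=cloud(c); S=cloud(s); P[c['range_z']==0]=np.nan; S[s['range_z']==0]=np.nan
def fit(n,Q,x,y,z):
    Q=Q.reshape(-1,3); m=(Q[:,0]>x[0])&(Q[:,0]<x[1])&(Q[:,1]>y[0])&(Q[:,1]<y[1])&(Q[:,2]>z[0])&(Q[:,2]<z[1]); q=Q[m]
    if len(q)<5: print(n,'few',len(q));return
    r=cv2.minAreaRect((q[:,:2]*1000).astype(np.float32)); print(n,len(q),'med',np.median(q,0).round(4),'ctr',np.round(r[0],1),np.round(r[1],1),round(r[2],1),'z95',np.percentile(q[:,2],[5,95]).round(3))
for n,Q in(('top',P),('scn',S)):
    print(n)
    fit('handle',Q,(.43,.50),(-.1,.03),(.07,.1))
    fit('roundwall',Q,(.55,.70),(-.1,.06),(.08,.11))
    fit('backrim',Q,(.48,.53),(-.12,.06),(.05,.066))
    fit('grip',Q,(.4,.60),(-.30,-.20),(.068,.1))
    fit('scoopbowl',Q,(.5,.62),(-.30,-.20),(.010,.04))
    fit('tubrim',Q,(.47,.67),(.2,.47),(.06,.08))
    fit('beaker',Q,(.62,.80),(-.2,-.06),(.06,.09))
    fit('jar',Q,(.62,.80),(-.3,-.2),(.05,.07))
    fit('red',Q,(.36,.51),(.07,.24),(.055,.08))
o=lambda u,z:onz(c,[[290+u[0]/5,220+u[1]/5]],z)[0].round(4)
print('bar ends',o((205,445),.081),o((395,402),.081))
print('back rim ends',o((135,405),.058),o((420,330),.058))
print('round apex',o((222,42),.096))
print('grip ends',o((732,406),.08),o((727,252),.08)); print('nose',o((693,160),.0016),'back',o((652,288),.022),o((757,288),.022))
print('balls',[o(b,.0435).tolist() for b in((190,362),(258,346),(338,322),(264,274),(304,236))])
```

```text
top
handle 197 med [ 0.463  -0.0397  0.0856] ctr [465.9 -39.9] [ 17.6 100.3] 10.3 z95 [0.077 0.092]
roundwall 128 med [ 0.6414 -0.0163  0.0929] ctr [632.6  -7.7] [53.7 98.2] 10.4 z95 [0.082 0.099]
backrim 187 med [ 0.5001 -0.0293  0.056 ] ctr [505.  -29.8] [ 47.5 160.2] 0.5 z95 [0.051 0.063]
grip 206 med [ 0.4992 -0.2613  0.0786] ctr [ 500.1 -261.9] [18.2 77.1] 87.5 z95 [0.072 0.084]
scoopbowl 79 med [ 0.5414 -0.2565  0.0186] ctr [ 559.3 -242.5] [110.   63.8] 66.2 z95 [0.01  0.025]
tubrim 295 med [0.567  0.3292 0.0677] ctr [529.9 305.1] [156.8 173.3] 15.8 z95 [0.061 0.074]
beaker 164 med [ 0.7708 -0.1498  0.0722] ctr [ 759.  -120.2] [124.2  63.1] 81.0 z95 [0.061 0.083]
jar 108 med [ 0.7413 -0.2804  0.0579] ctr [ 760.2 -290.8] [29.8 73.5] 59.8 z95 [0.053 0.065]
red 237 med [0.4642 0.1551 0.0675] ctr [437.7 165.2] [150.5  83. ] 88.3 z95 [0.058 0.074]
scn
handle 121 med [ 0.4581 -0.028   0.0843] ctr [461.1 -39.8] [16.3 97.7] 7.8 z95 [0.074 0.087]
roundwall 227 med [ 0.6365 -0.0275  0.0882] ctr [632.7 -10.1] [ 54.7 105.3] 11.1 z95 [0.081 0.096]
backrim 167 med [0.4952 0.0093 0.054 ] ctr 
[... 361 characters left out ...]
0.1461  0.0699] ctr [ 706.1 -123.7] [125.3 173. ] 89.5 z95 [0.061 0.078]
jar 45 med [ 0.7405 -0.2791  0.0565] ctr [ 761.3 -286.3] [27.9 76.2] 75.2 z95 [0.051 0.059]
red 752 med [0.4431 0.1607 0.0627] ctr [437.9 164.1] [154.1  86.9] 87.8 z95 [0.056 0.069]
bar ends [0.4531 0.0058 0.081 ] [ 0.4694 -0.0914  0.081 ]
back rim ends [0.4779 0.0398 0.058 ] [ 0.5085 -0.1091  0.058 ]
round apex [ 0.6574 -0.0148  0.096 ]
grip ends [ 0.4581 -0.2617  0.08  ] [ 0.5369 -0.2668  0.08  ]
nose [ 0.6005 -0.2696  0.0016] back [ 0.5289 -0.2373  0.022 ] [ 0.5258 -0.293   0.022 ]
balls [[0.5003, 0.01, 0.0435], [0.5067, -0.0258, 0.0435], [0.517, -0.0682, 0.0435], [0.5443, -0.0313, 0.0435], [0.5633, -0.0535, 0.0435]]
```

Emit:
send_rows:
  moves: [1,1.5,3.6,0,0,0,0.09,1,3,7.2,0,0,0,0.18,1,4.5,10.8,0,0,0,0.27,1,6,14.4,0,0,0,0.36,1,7.5,18,0,0,0,0.45]

```text
time: 0.67
position: [0.3105, -0.3973, 0.2365]
tool_rot: [0.913, 0.407, 0.0, -0.0]
ft_force: [1.3, -0.9, 0.0]
grip_width: 0.0869
grip_force: 0.0
```

Emit:
send_rows:
  moves: [1,1.5,3.6,0,0,0,0.09,1,3,7.2,0,0,0,0.18,1,4.5,10.8,0,0,0,0.27,1,6,14.4,0,0,0,0.36,1,7.5,18,0,0,0,0.45]

```text
time: 1.08
position: [0.3855, -0.2173, 0.2367]
tool_rot: [0.799, 0.601, 0.0, 0.0]
ft_force: [1.5, -0.6, 0.0]
grip_width: 0.0867
grip_force: 0.0
```

Emit:
send_rows:
  moves: [1,1.5,3.6,-1,0,0,0.09,1,3,7.2,-2,0,0,0.18,1,4.5,10.8,-3,0,0,0.27,1,6,14.4,-4,0,0,0.36,1,7.7,17.8,-5,0,0,0.47]

```text
time: 1.5
position: [0.4622, -0.0389, 0.1863]
tool_rot: [0.637, 0.771, -0.0, -0.0]
ft_force: [0.6, -0.5, -0.3]
grip_width: 0.0868
grip_force: 0.0
```

Emit:
send_rows:
  moves: [0.45,0,-0.1,-3,0,0,0,0.45,0,-0.1,-6,0,0,0,0.45,0,-0.1,-8,0,0,0,0.45,0,-0.1,-10,0,0,0,0.45,0,-0.1,-10.9,0,0,0]
  grip_force: 40

```text
time: 1.92
position: [0.4613, -0.0415, 0.0755]
tool_rot: [0.639, 0.77, -0.001, -0.002]
ft_force: [-0.1, -0.3, 0.2]
grip_width: 0.0612
grip_force: 0.0
```

Emit:
send_rows:
  moves: [0,0,0,0,0,0,0,0,0,0,0,0,0,0,0,0,0,0,0,0,0,0,0,0,0,0,0,0,0,0,0,0,0,0,0]

```text
time: 2.33
position: [0.4629, -0.0423, 0.0786]
tool_rot: [0.639, 0.769, 0.0, 0.001]
ft_force: [-0.5, 1.0, -1.1]
grip_width: 0.028
grip_force: 0.0
```

Emit:
send_rows:
  moves: [0,0,0,0,0,0,0,0,0,0,0,0,0,0,0,0,0,0,0,0,0,0,0,0,0,0,0,0,0,0,0,0,0,0,0]

```text
time: 2.75
position: [0.4624, -0.0421, 0.078]
tool_rot: [0.639, 0.769, 0.0, 0.0]
ft_force: [-0.8, -0.1, 6.0]
grip_width: 0.0108
grip_force: 40.0
```

Emit:
send_rows:
  moves: [0,0.1,0,0.3,0,0,0,0,0.2,0,0.6,0,0,0,0,0.3,0.05,1.0,0,0,0,0,0.45,0.1,1.3,0,0,0,0,0.6,0.1,1.6,0,0,0]

```text
time: 3.17
position: [0.4679, -0.0411, 0.0931]
tool_rot: [0.639, 0.769, -0.001, -0.001]
ft_force: [2.3, -1.0, -17.8]
grip_width: 0.0103
grip_force: 40.0
```

Emit:
send_rows:
  moves: [0,0.15,0,0.3,0,0,0,0,0.3,0.05,0.6,0,0,0,0,0.5,0.1,1.0,0,0,0,0,0.65,0.1,1.3,0,0,0,0,0.8,0.15,1.6,0,0,0]

```text
time: 3.58
position: [0.4756, -0.0395, 0.1097]
tool_rot: [0.639, 0.769, -0.0, -0.001]
ft_force: [0.3, -3.9, -15.4]
grip_width: 0.0111
grip_force: 40.0
```

Emit:
send_rows:
  moves: [0,0.2,0.05,0.3,0,0,0,0,0.4,0.1,0.7,0,0,0,0,0.7,0.15,1.1,0,0,0,0,0.9,0.2,1.5,0,0,0,0,1.1,0.2,1.8,0,0,0]

```text
time: 4.0
position: [0.4854, -0.0375, 0.1267]
tool_rot: [0.638, 0.77, -0.001, -0.002]
ft_force: [1.0, -8.7, -50.5]
grip_width: 0.0107
grip_force: 40.0
```

Emit:
send_rows:
  moves: [0,0,0,0,0,0,0,0,0,0,0,0,0,0,0,0,0,0,0,0,0,0,0,0,0,0,0,0]

```text
time: 4.33
position: [0.4855, -0.0375, 0.1264]
tool_rot: [0.639, 0.77, -0.001, -0.002]
ft_force: [-1.2, -5.6, -23.3]
grip_width: 0.0107
grip_force: 40.0
```

Emit:
send_rows:
  moves: [0.45,0,0,-0.2,0,0,0,0.45,0,0,-0.2,0,0,0,0.45,0,0,-0.2,0,0,0,0.45,0,0,-0.2,0,0,0,0.45,0,0,2,0,0,0]

```text
time: 4.75
position: [0.4861, -0.0368, 0.1464]
tool_rot: [0.639, 0.769, -0.0, -0.002]
ft_force: [0.2, 0.3, -0.9]
grip_width: 0.0349
grip_force: 0.0
```

Emit:
send_rows:
  moves: [0.5,0,0,3,0,0,0,0.5,0,0,6,0,0,0,0.5,0,0,8,0,0,0,0.5,0,-4,8,0,0,0,0.5,0,-8,8,0,0,0]

```text
time: 5.17
position: [0.489, -0.1168, 0.2308]
tool_rot: [0.637, 0.771, 0.001, 0.003]
ft_force: [0.6, -0.2, 0.7]
grip_width: 0.0433
grip_force: 0.0
```

Emit:
send_rows:
  moves: [0.7,0,-2.5,0,0,0,0.12,0.7,0,-5,0,0,0,0.24,0.7,0.3,-8,0,0,0,0.36,0.7,0.6,-10,0,0,0,0.48,0.7,1,-12,0,0,0,0.6]

```text
time: 5.58
position: [0.4978, -0.2391, 0.2289]
tool_rot: [0.381, 0.925, 0.0, 0.001]
ft_force: [0.3, -0.1, -0.2]
grip_width: 0.0599
grip_force: 0.0
```

Emit:
send_rows:
  moves: [0.7,0,-1,0,0,0,0.12,0.7,0,-2,0,0,0,0.24,0.7,0,-2.5,0,0,0,0.36,0.7,0,-2.5,-2,0,0,0.48,0.7,0,-2.5,-5,0,0,0.6]

```text
time: 6.0
position: [0.5003, -0.2649, 0.1812]
tool_rot: [0.09, 0.996, -0.003, 0.005]
ft_force: [-0.1, 0.5, 0.1]
grip_width: 0.0609
grip_force: 0.0
```

Run:
```python
from h import *
c=cam('top'); s=cam('scene')
o=monitor.get_obs(); print(o['position'],o['tool_rot'],o['q'])
a=cv2.resize(c['pixels'][225:315,300:400],(500,450),interpolation=cv2.INTER_CUBIC)
b=cv2.resize(c['pixels'][245:310,165:245],(300,244),interpolation=cv2.INTER_CUBIC)
im=np.zeros((450,800,3),np.uint8); im[:,:500]=a; im[:244,500:]=b; cv2.imwrite('pics/tilt.png',im)
```

```text
[ 0.49533635 -0.26070504  0.17510518] [ 0.09310188  0.99565038  0.00221469 -0.00273206] [-6.84440795e-01  5.23196993e-01  1.65395876e+00  7.65531543e-04
  9.71442512e-01 -2.06919621e+00]
```

View pics/tilt.png

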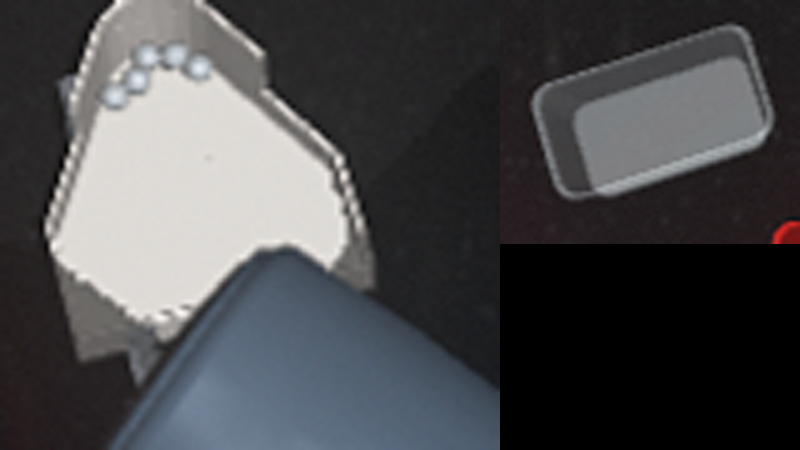

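The tilted pan shows all five balls in a row along the round wall, at crop (115..198, 55..97). The tub rim corners in the right crop are at (535,95), (740,25), (772,135) and (565,198).

Emit:
send_rows:
  moves: [0.6,0.35,-0.1,0,0,0,0.125,0.6,0.35,-0.1,-3,0,0,0.125,0.6,0.35,-0.1,-6,0,0,0.125,0.6,0.35,-0.1,-7,0,0,0.125,0.6,0.35,-0.1,-7,0,0,0.125]
  grip_force: 60

```text
time: 6.52
position: [0.4999, -0.2624, 0.1065]
tool_rot: [0.031, 1.0, 0.001, -0.002]
ft_force: [-0.4, -0.8, -0.4]
grip_width: 0.0525
grip_force: 0.0
```

Run:
```python
from h import *
c=cam('top')
o=lambda u,z,w=(165,245),k=3.75:onz(c,[[w[0]+u[0]/k,w[1]+u[1]/k]],z)[0].round(4)
print('tub',[o(u,.069).tolist() for u in((35,95),(240,25),(272,135),(65,198))])
o5=lambda u,z:onz(c,[[300+u[0]/5,225+u[1]/5]],z)[0].round(4)
print('balls',[o5(u,.037).tolist() for u in((115,97),(138,80),(149,56),(175,54),(198,68))])
b=monitor.get_obs(); print(b['position'],b['tool_rot'])
P=cloud(c); v=c['range_z']>0
m=v&(P[...,2]>.06)&(P[...,0]>.55)&(P[...,0]<.7)&(abs(P[...,1]+.02)<.08); q=P[m]; print('roundrim',len(q),cv2.minEnclosingCircle((q[:,:2]*1000).astype(np.float32)),q.min(0),q.max(0))
```

```text
tub [[0.5758, 0.4019, 0.069], [0.617, 0.2604, 0.069], [0.5391, 0.2404, 0.069], [0.5037, 0.3819, 0.069]]
balls [[0.6297, 0.0156, 0.037], [0.6382, 0.0029, 0.037], [0.651, -0.0037, 0.037], [0.6513, -0.0176, 0.037], [0.643, -0.0293, 0.037]]
[ 0.5007889  -0.26326363  0.10787469] [ 3.11378941e-02  9.99514953e-01  3.98577428e-04 -3.61706513e-04]
roundrim 414 ((600.0819702148438, -6.527327060699463), 79.7099838256836) [ 0.55007354 -0.08587891  0.06001784] [0.67978213 0.05629681 0.10076684]
```

Emit:
send_rows:
  moves: [0.6,-0.1,0,-2,0,0,0,0.6,-0.1,0,-3.5,0,0,0,0.6,-0.1,0,-4.1,0,0,0,0,-0.1,0,-4.1,0,0,0,0,-0.1,0,-4.1,0,0,0]
  grip_force: 60

```text
time: 6.98
position: [0.5005, -0.2641, 0.0679]
tool_rot: [0.031, 1.0, -0.001, 0.001]
ft_force: [-0.2, -0.7, 0.8]
grip_width: 0.0455
grip_force: 0.0
```

Emit:
send_rows:
  moves: [0,0,0,0,0,0,0,0,0,0,0,0,0,0,0,0,0,0,0,0,0,0,0,0,0,0,0,0,0,0,0,0,0,0,0]

```text
time: 7.4
position: [0.4999, -0.2637, 0.067]
tool_rot: [0.03, 1.0, -0.0, 0.0]
ft_force: [0.2, 0.7, 1.2]
grip_width: 0.0155
grip_force: 59.8
```

Emit:
send_rows:
  moves: [0,0,0,0,0,0,0,0,0,0,0,0,0,0,0,0,0,0,0,0,0]

```text
time: 7.65
position: [0.4999, -0.2637, 0.0669]
tool_rot: [0.03, 1.0, -0.0, 0.0]
ft_force: [-1.3, -0.5, 3.5]
grip_width: 0.0154
grip_force: 59.8
```

```bash
cat > plan.py <<'E'
from h import *
from scipy.spatial.transform import Rotation as Ro
PSI,TH=.185,.30; O=np.array([.6274,-.0096,.0356]); T=np.array([-.0737,0,.067])
Rt0=Ro.from_quat([.0305,.9995,0,0]); Rs0=Ro.from_euler('z',-.06); C=Rt0.inv()*Rs0
Rp=Ro.from_euler('ZY',[PSI,TH])
def S(h,phi): return Ro.from_euler('ZY',[h,phi])
def panpose(x,y,z,al): # nose-up al relative to floor
    return Rp.apply([x,y,z])+O, S(PSI,TH-al)
def tip(px,pz,al): # nose tip at pan (px,pz)
    return panpose(px-.027*np.cos(al),0,pz-.027*np.sin(al),al)
def delta(pose,prev=None):
    o,R=pose; tcp=o+R.apply(T)
    if prev is None:
        b=monitor.get_obs(); p,Rs=b['position'],Ro.from_quat(b['tool_rot'])*C
    else: p=prev[0]+prev[1].apply(T); Rs=prev[1]
    return np.r_[(tcp-p)*100,(R*Rs.inv()).as_rotvec()].round(3)
def cur():
    b=monitor.get_obs(); Rs=Ro.from_quat(b['tool_rot'])*C; o=b['position']-Rs.apply(T)
    return o,Rs,Rp.inv().apply(o-O),Rs.as_euler('ZYX'),b['ft_force']
E
python3 - <<'E'
from plan import *
A=panpose(-.045,0,.06,-.02); B=panpose(-.045,0,.005,-.02); D=panpose(.004,0,.0,-.02)
print(cur()); print('toA',delta(A)); print('A-B',delta(B,A)); print('B-D',delta(D,B))
E
```

```text
(array([ 5.73506464e-01, -2.68165878e-01, -3.85911666e-05]), Rotation.from_matrix(array([[ 9.98214717e-01,  5.97254515e-02, -4.99354196e-04],
                            [-5.97252212e-02,  9.98214748e-01,  4.64061625e-04],
                            [ 5.26179013e-04, -4.33409104e-04,  9.99999768e-01]])), array([-0.08551398, -0.24424025, -0.06375733]), array([-0.05976079, -0.00052618, -0.00043341]), array([-1.3068934 , -0.5446181 ,  3.45139452]))
toA [ 5.4620e+00  2.4049e+01  1.2608e+01 -2.0000e-02  3.2100e-01  2.4300e-01]
A-B [-1.598 -0.299 -5.254  0.     0.     0.   ]
B-D [ 4.456  0.834 -1.926  0.     0.     0.   ]
```

Emit:
send_rows:
  moves: [0,0,0,2,0,0,0,0,0,0,5,0,0,0,0,0,0,8,0,0,0,0,0,0,11,0,0,0,0,0,0,12,0,0,0]

```text
time: 8.07
position: [0.5012, -0.2646, 0.19]
tool_rot: [0.03, 1.0, -0.002, 0.002]
ft_force: [0.6, -1.2, -1.6]
grip_width: 0.0151
grip_force: 59.8
```

Run:
```python
from plan import *
c=cam('top'); s=cam('scene'); o,R,pp,e,f=cur(); print(o,e,f)
for n,k in(('top',c),('scn',s)):
    pts=o+R.apply([[.027,0,0],[0,.027,0],[0,-.027,0],[-.045,.027,.022],[-.045,-.027,.022],[-.115,0,.08]])
    uv=proj(k,pts); ctr=uv.mean(0).astype(int); w=50
    im=k['pixels'].copy(); u0,v0=ctr[0]-w,ctr[1]-w
    im=cv2.resize(im[v0:v0+100,u0:u0+100],(400,400),interpolation=cv2.INTER_CUBIC)
    for p in uv: cv2.circle(im,tuple(((p+.5-[u0,v0])*4).astype(int)),3,(0,0,255),1)
    globals()[n]=im
cv2.imwrite('pics/scoop.png',np.hstack([top,scn]))
A=panpose(-.045,0,.06,-.02); print('toA',delta(A))
```

```text
[ 0.57440982 -0.26880202  0.12137322] [-0.05972991 -0.00346566 -0.00251033] [ 0.63710641  0.03205954 -2.34644578]
toA [ 5.3900e+00  2.4098e+01  4.8800e-01 -1.8000e-02  3.2400e-01  2.4200e-01]
```

View pics/scoop.png

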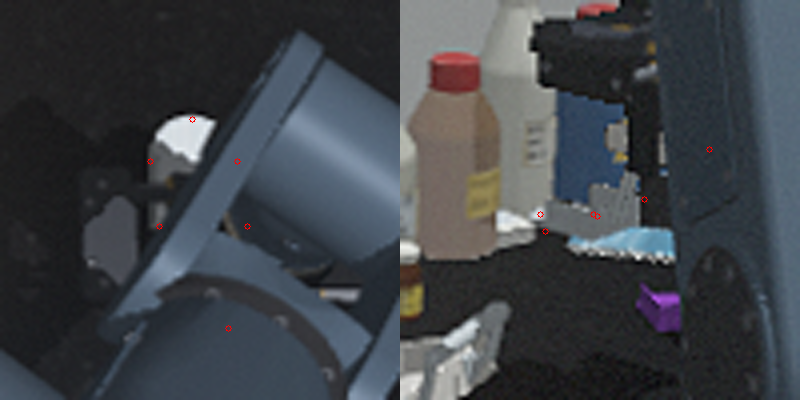

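The scoop's nose sits where it was predicted (zoomed (192,117) in top), so the grasp is good.

Emit:
send_rows:
  moves: [0,0.5,2.5,1.5,0,0.05,0.03,0,1.5,6,3,-0.005,0.1,0.06,0,2.3,9.8,4,-0.01,0.15,0.1,0,3.2,13.5,4.3,-0.01,0.19,0.13,0,4,17,4.5,-0.012,0.23,0.165]

```text
time: 8.58
position: [0.5393, -0.0915, 0.2298]
tool_rot: [-0.053, 0.992, -0.009, -0.117]
ft_force: [0.3, -0.3, -2.0]
grip_width: 0.0153
grip_force: 59.8
```

Emit:
send_rows:
  moves: [0,0.6,3.3,0,0,0.05,0.04,0,1.2,5.9,0,0,0.09,0.075,0,1.4,7,0,0,0.09,0.075,0,1.4,7,0,0,0.09,0.075]

```text
time: 8.92
position: [0.5531, -0.0206, 0.2287]
tool_rot: [-0.092, 0.983, -0.011, -0.16]
ft_force: [-0.4, -0.4, -1.3]
grip_width: 0.0157
grip_force: 59.8
```

Run:
```python
from plan import *
A=panpose(-.045,0,.06,-.02); o,R,pp,e,f=cur(); print(o,pp,e,f); print('toA',delta(A)); print(monitor.get_obs()['q'])
c=cam('top'); 
uv=proj(c,o+R.apply([[.027,0,0],[0,.027,0],[0,-.027,0]])); im=cv2.resize(c['pixels'][225:315,300:400],(700,630),interpolation=cv2.INTER_CUBIC)
for p in list(uv)+list(proj(c,[O])): cv2.circle(im,tuple(((p+.5-[300,225])*7).astype(int)),3,(0,0,255),1)
cv2.imwrite('pics/over.png',im[:,:600])
```

```text
[ 0.60075386 -0.01084588  0.14176353] [-0.05661406  0.00367684  0.09361406] [0.18842372 0.32273557 0.00929864] [-0.43081637 -0.42772571 -1.34520728]
toA [ 0.144 -0.267 -3.568 -0.008 -0.004 -0.   ]
[-0.1822939   0.57861643  1.40418274 -0.10703492  1.46479804 -1.91122673]
```

View pics/over.png

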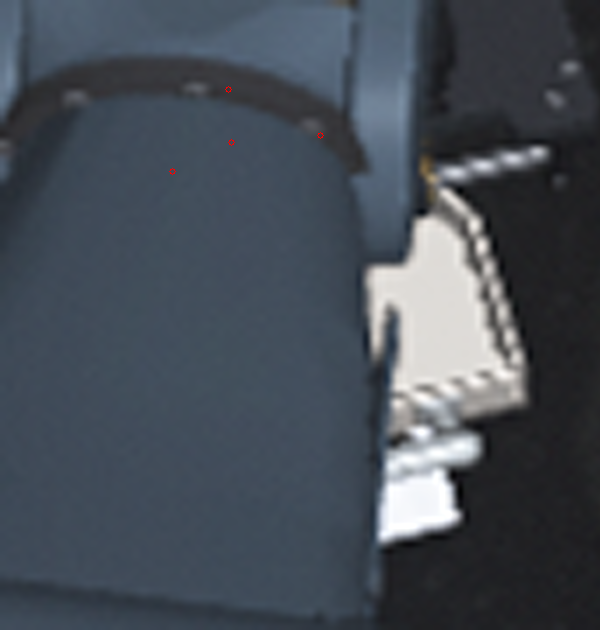

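The arm hides the round end in the top view; only the pan's back right corner shows (around (450,300)). I go on by pose and force.

Emit:
send_rows:
  moves: [0,0.1,-0.25,-2,-0.008,0,0,0,-0.3,-0.3,-4,-0.008,0,0,0,-0.9,-0.4,-6,-0.008,0,0,0,-1.3,-0.55,-8,-0.008,0,0,0,-1.45,-0.57,-8.8,-0.008,0,0]

```text
time: 9.38
position: [0.536, -0.0312, 0.1408]
tool_rot: [-0.087, 0.983, -0.015, -0.162]
ft_force: [0.8, 0.2, -0.8]
grip_width: 0.0158
grip_force: 59.8
```

Emit:
send_rows:
  moves: [0,0,0,0,0,0,0]

```text
time: 9.47
position: [0.5366, -0.0307, 0.1414]
tool_rot: [-0.088, 0.983, -0.014, -0.162]
ft_force: [-0.4, -0.6, -2.2]
grip_width: 0.0156
grip_force: 59.8
```

Run:
```python
from plan import *
o,R,pp,e,f=cur(); print(o,pp,e,f); print('toD0',delta(panpose(-.045,0,0,-.02)),delta(panpose(-.01,0,0,-.02)))
s=cam('scene'); uv=proj(s,o+R.apply([[.027,0,0],[0,.027,0],[0,-.027,0],[-.045,.027,0],[-.045,.027,.022]])); im=cv2.resize(s['pixels'][205:305,300:450],(800,533),interpolation=cv2.INTER_CUBIC)
for p in list(uv)+list(proj(s,[O,Rp.apply([.032,0,0])+O])): cv2.circle(im,tuple(((p+.5-[300,205])*5.333).astype(int)),3,(0,0,255),1)
cv2.imwrite('pics/in.png',im)
```

```text
[ 0.58419693 -0.02212338  0.05434942] [-0.04831077 -0.00436263  0.00468171] [1.78996265e-01 3.26114784e-01 2.30935092e-04] [-0.37315516 -0.63242318 -2.16978181]
toD0 [ 0.047  0.425 -0.575  0.001 -0.006  0.006] [ 3.334e+00  1.040e+00 -1.609e+00  1.000e-03 -6.000e-03  6.000e-03]
```

View pics/in.png

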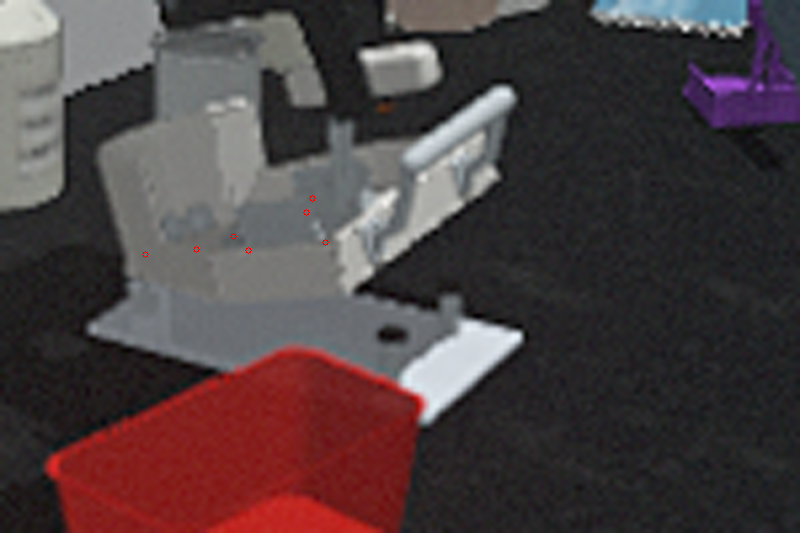

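The scene view shows the scoop's bowl at zoomed (280,215) inside the pan, behind the near wall, with the balls at the round end (190,225).

Emit:
send_rows:
  moves: [0,0,0.3,-0.2,0,0,0.006,0,0,0.43,-0.4,0,0,0.006,0,0,0.43,-0.4,0,0,0.006]

```text
time: 9.77
position: [0.5399, -0.0248, 0.1402]
tool_rot: [-0.092, 0.983, -0.016, -0.158]
ft_force: [-1.2, -0.5, -0.8]
grip_width: 0.0151
grip_force: 59.8
```

Emit:
send_rows:
  moves: [0,0,0,-0.1,0,0,0,0,0,0,-0.2,0,0,0,0,0,0,-0.2,0,0,0]

```text
time: 10.02
position: [0.5394, -0.0248, 0.1377]
tool_rot: [-0.092, 0.983, -0.016, -0.159]
ft_force: [-0.3, 0.2, -2.3]
grip_width: 0.0153
grip_force: 59.8
```

Run:
```python
from plan import *
o,R,pp,e,f=cur(); print(o,pp,e,f)
for x in (-.01,0,.003): print('to',x,delta(panpose(x,0,0,-.02)))
```

```text
[ 0.58741072 -0.01582789  0.05094098] [-0.04317933  0.00123428  0.00270126] [ 0.1874992   0.3199742  -0.00185887] [-0.25488672  0.2431681  -2.32944945]
to -0.01 [ 3.060e+00  4.470e-01 -1.238e+00  2.000e-03  0.000e+00 -3.000e-03]
to 0 [ 3.999e+00  6.230e-01 -1.534e+00  2.000e-03  0.000e+00 -3.000e-03]
to 0.003 [ 4.281e+00  6.750e-01 -1.623e+00  2.000e-03  0.000e+00 -3.000e-03]
```

Emit:
send_rows:
  moves: [0,0,-0.1,-0.15,0,0,0,0,0,-0.1,-0.3,0,0,0,0,0,-0.1,-0.3,0,0,0]

```text
time: 10.27
position: [0.5393, -0.0261, 0.1348]
tool_rot: [-0.092, 0.983, -0.016, -0.159]
ft_force: [-0.3, 0.5, 1.1]
grip_width: 0.0155
grip_force: 59.8
```

Emit:
send_rows:
  moves: [0,0,0,-0.1,0,0,0,0,0,0,-0.1,0,0,0,0,0,0,-0.1,0,0,0]

```text
time: 10.52
position: [0.5393, -0.0261, 0.1344]
tool_rot: [-0.092, 0.983, -0.016, -0.159]
ft_force: [-0.7, -0.5, 4.7]
grip_width: 0.0158
grip_force: 59.8
```

Run:
```python
from plan import *
o,R,pp,e,f=cur(); print(o,pp,e,f)
for x in (-.01,0,.003): print('to',x,delta(panpose(x,0,0,-.02)))
```

```text
[ 0.58734756 -0.01717096  0.04756334] [-4.24765003e-02 -7.42619819e-05 -6.16875464e-04] [ 0.18706022  0.32022635 -0.0021865 ] [-0.70376461 -0.50558492  4.68671744]
to -0.01 [ 3.065e+00  5.770e-01 -9.020e-01  2.000e-03  0.000e+00 -3.000e-03]
to 0 [ 4.004e+00  7.520e-01 -1.197e+00  2.000e-03  0.000e+00 -3.000e-03]
to 0.003 [ 4.286e+00  8.050e-01 -1.286e+00  2.000e-03  0.000e+00 -3.000e-03]
```

Emit:
send_rows:
  moves: [0,0.3,0.06,-0.1,0,0,0,0,0.7,0.13,-0.22,0,0,0,0,1.1,0.2,-0.35,0,0,0,0,1.5,0.28,-0.47,0,0,0,0,1.9,0.355,-0.6,0,0,0]

```text
time: 10.93
position: [0.5581, -0.0225, 0.1284]
tool_rot: [-0.092, 0.983, -0.016, -0.159]
ft_force: [-2.3, -0.4, 5.6]
grip_width: 0.0154
grip_force: 59.8
```

Emit:
send_rows:
  moves: [0,0.3,0.06,-0.1,0,0,0,0,0.6,0.11,-0.19,0,0,0,0,0.9,0.17,-0.28,0,0,0,0,1.15,0.215,-0.36,0,0,0,0,1.15,0.215,-0.36,0,0,0]

```text
time: 11.35
position: [0.5696, -0.0204, 0.1249]
tool_rot: [-0.092, 0.983, -0.016, -0.159]
ft_force: [-1.9, -1.2, 5.8]
grip_width: 0.0155
grip_force: 59.8
```

Run:
```python
from plan import *
o,R,pp,e,f=cur(); print(o,pp,e,f)
for x in (0,.003,.005): print('to',x,delta(panpose(x,0,-.0006,-.02)))
```

```text
[ 0.61748638 -0.01145573  0.03800564] [-1.03462561e-02 -4.84207128e-07 -6.82362301e-04] [ 0.18723453  0.32151338 -0.0020219 ] [-1.87421572 -1.15742355  5.83976408]
to 0 [ 0.962  0.177 -0.305  0.002 -0.001 -0.003]
to 0.003 [ 1.243e+00  2.300e-01 -3.940e-01  2.000e-03 -1.000e-03 -3.000e-03]
to 0.005 [ 1.431e+00  2.650e-01 -4.530e-01  2.000e-03 -1.000e-03 -3.000e-03]
```

Emit:
send_rows:
  moves: [0,0.2,0.04,-0.06,0,0,0,0,0.4,0.075,-0.12,0,0,0,0,0.6,0.11,-0.19,0,0,0,0,0.8,0.15,-0.25,0,0,0,0,0.95,0.175,-0.3,0,0,0]

```text
time: 11.77
position: [0.5783, -0.0187, 0.1222]
tool_rot: [-0.092, 0.983, -0.016, -0.16]
ft_force: [-3.1, 0.9, 7.4]
grip_width: 0.0152
grip_force: 59.8
```

Emit:
send_rows:
  moves: [0,0.15,0.03,-0.05,0,0,0,0,0.3,0.055,-0.09,0,0,0,0,0.3,0.055,-0.09,0,0,0]

```text
time: 12.02
position: [0.5817, -0.0181, 0.1211]
tool_rot: [-0.092, 0.983, -0.016, -0.16]
ft_force: [-3.2, -0.7, 6.8]
grip_width: 0.0154
grip_force: 59.8
```

Run:
```python
from plan import *
o,R,pp,e,f=cur(); print(o,pp,e,f)
print('to',delta(panpose(.005,0,-.0006,-.02)))
```

```text
[ 0.62953613 -0.00918987  0.03424201] [ 2.47928722e-03  1.01987552e-05 -6.54545563e-04] [ 0.18717645  0.32219139 -0.00195566] [-3.15583146 -0.65421393  6.83358106]
to [ 0.22   0.038 -0.08   0.002 -0.002 -0.003]
```

Emit:
send_rows:
  moves: [0,0.1,0.02,-0.03,0,0,0,0,0.2,0.04,-0.06,0,0,0,0,0.2,0.04,-0.06,0,0,0]

```text
time: 12.27
position: [0.5822, -0.018, 0.1212]
tool_rot: [-0.092, 0.982, -0.016, -0.161]
ft_force: [-4.9, -1.4, 9.7]
grip_width: 0.0151
grip_force: 59.8
```

Emit:
send_rows:
  moves: [0,0.1,0.02,-0.03,0,0,0,0,0.1,0.02,-0.03,0,0,0]

```text
time: 12.43
position: [0.5824, -0.0179, 0.1213]
tool_rot: [-0.092, 0.982, -0.016, -0.162]
ft_force: [-6.0, -0.9, 13.1]
grip_width: 0.0158
grip_force: 59.8
```

Run:
```python
from plan import *
o,R,pp,e,f=cur(); print(o,pp,e,f)
s=cam('scene'); P=cloud(s); im=cv2.resize(s['pixels'][225:265,320:370],(750,600),interpolation=cv2.INTER_CUBIC); cv2.imwrite('pics/in2.png',im)
X=pp[0]+.027*np.cos(-.02)
prev=None
for al,hz in((-.02,0),(.1,.001),(.22,.002),(.34,.003),(.46,.004),(.58,.005),(.7,.006)):
    p=tip(X-.001,hz+.072*np.sin(max(al,0))-.0007,al); print(al,delta(p), 'org',Rp.inv().apply(p[0]-O).round(4))
```

```text
[ 0.62981593 -0.00902898  0.03413855] [ 0.00280087  0.00011688 -0.00066336] [ 0.18738708  0.32785724 -0.00183625] [-5.97743789 -0.87250573 13.13642123]
-0.02 [-0.146 -0.038  0.042  0.003 -0.007 -0.003] org [ 0.0018  0.     -0.0002]
0.1 [-0.976 -0.193 -0.136  0.025 -0.125 -0.003] org [0.0019 0.     0.0048]
0.22 [-1.647 -0.319 -0.31   0.048 -0.243 -0.003] org [ 0.0024 -0.      0.0111]
0.34 [-2.191 -0.42  -0.613  0.07  -0.361 -0.003] org [ 0.0033 -0.      0.0173]
0.46 [-2.598e+00 -4.970e-01 -1.039e+00  9.200e-02 -4.790e-01 -2.000e-03] org [0.0046 0.     0.0233]
0.58 [-2.863e+00 -5.460e-01 -1.582e+00  1.140e-01 -5.970e-01 -2.000e-03] org [0.0062 0.     0.029 ]
0.7 [-2.981e+00 -5.680e-01 -2.231e+00  1.370e-01 -7.150e-01 -2.000e-03] org [ 0.0081 -0.      0.0343]
```

View pics/in2.png

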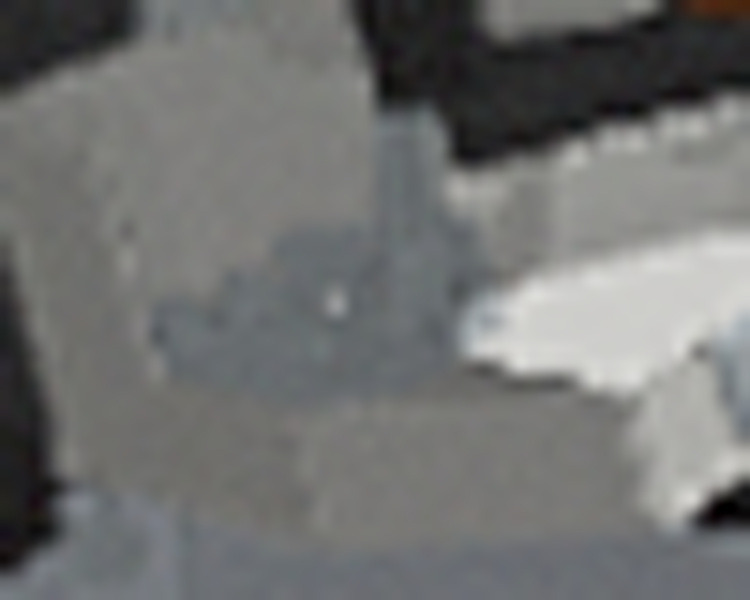

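The zoom shows the scoop's grey bowl with the cluster of balls over its nose, at (160-480, 230-390), up against the round wall.

Emit:
send_rows:
  moves: [0,-0.35,-0.08,0.2,0.003,-0.007,-0.003,0,-0.77,-0.16,0.11,0.014,-0.066,-0.003,0,-1.18,-0.23,0.02,0.025,-0.125,-0.003,0,-1.52,-0.3,-0.07,0.036,-0.184,-0.003,0,-1.85,-0.36,-0.15,0.048,-0.243,-0.003]

```text
time: 12.9
position: [0.5663, -0.0208, 0.1171]
tool_rot: [-0.092, 0.995, -0.003, -0.035]
ft_force: [-0.1, -0.5, -2.8]
grip_width: 0.0154
grip_force: 59.8
```

Run:
```python
from plan import *
o,R,pp,e,f=cur(); print(o,pp,e,f)
print('tip',Rp.inv().apply(o+R.apply([.027,0,0])-O),'heel',Rp.inv().apply(o+R.apply([-.045,0,0])-O))
X=.0298
for al,hz in((.22,.002),(.28,.0025),(.34,.003),(.40,.0035),(.46,.004),(.52,.0045),(.58,.005),(.64,.0055),(.7,.006)):
    p=tip(X-.001,hz+.072*np.sin(max(al,0))-.0007,al); print(al,delta(p))
```

```text
[ 0.63390294 -0.00807782  0.04512418] [0.00355939 0.00030002 0.0110705 ] [0.18468998 0.0702873  0.0008288 ] [-0.05936963 -0.4770824  -2.81085356]
tip [0.02985015 0.00029167 0.01721834] heel [-0.04025854  0.00031393  0.0008241 ]
0.22 [-0.029 -0.032  0.104 -0.003  0.009  0.   ]
0.28 [-0.317 -0.086 -0.032  0.008 -0.05   0.   ]
0.34 [-0.572 -0.134 -0.199  0.019 -0.109  0.   ]
0.4 [-0.793 -0.175 -0.397  0.03  -0.168  0.   ]
0.46 [-0.979 -0.21  -0.626  0.042 -0.227  0.   ]
0.52 [-1.13  -0.238 -0.883  0.053 -0.285  0.   ]
0.58 [-1.244 -0.26  -1.168  0.064 -0.344  0.   ]
0.64 [-1.322 -0.274 -1.48   0.075 -0.403  0.   ]
0.7 [-1.363 -0.282 -1.817  0.086 -0.462  0.   ]
```

Emit:
send_rows:
  moves: [0,-0.32,-0.09,0,0.008,-0.05,0,0,-0.57,-0.13,-0.15,0.019,-0.109,0,0,-0.79,-0.175,-0.35,0.03,-0.168,0,0,-0.98,-0.21,-0.57,0.042,-0.227,0,0,-1.13,-0.24,-0.83,0.053,-0.285,0]

```text
time: 13.32
position: [0.5547, -0.0233, 0.1091]
tool_rot: [-0.091, 0.99, 0.01, 0.109]
ft_force: [-0.1, 1.0, -2.9]
grip_width: 0.0154
grip_force: 59.8
```

Emit:
send_rows:
  moves: [0,-0.11,-0.02,-0.28,0.011,-0.059,0,0,-0.19,-0.035,-0.6,0.022,-0.118,0,0,-0.23,-0.045,-0.93,0.033,-0.177,0,0,-0.23,-0.045,-0.93,0.033,-0.177,0,0,-0.23,-0.045,-0.93,0.033,-0.177,0]

```text
time: 13.73
position: [0.5525, -0.0241, 0.0995]
tool_rot: [-0.086, 0.977, 0.019, 0.196]
ft_force: [0.5, -0.1, -2.1]
grip_width: 0.0155
grip_force: 59.8
```

Run:
```python
from plan import *
o,R,pp,e,f=cur(); print(o,pp,e,f)
print('tip',Rp.inv().apply(o+R.apply([.027,0,0])-O),'heel',Rp.inv().apply(o+R.apply([-.045,0,0])-O))
s=cam('scene'); im=cv2.resize(s['pixels'][205:265,315:390],(750,600),interpolation=cv2.INTER_CUBIC); cv2.imwrite('pics/in3.png',im)
for z in (.03,.06,.09): print(delta((Rp.apply(pp+[-.002,0,z])+O,R)))
```

```text
[ 0.64483446 -0.00741737  0.06610237] [ 0.00774105 -0.00106162  0.034323  ] [ 0.17678651 -0.39598853  0.00298648] [ 0.47399382 -0.079595   -2.14621773]
tip [ 0.0284606  -0.00126622  0.05163365] heel [-0.02679152 -0.00072062  0.00547192]
[ 0.666  0.104  2.912  0.003 -0.    -0.009]
[ 1.537e+00  2.670e-01  5.778e+00  3.000e-03 -0.000e+00 -9.000e-03]
[ 2.409e+00  4.300e-01  8.644e+00  3.000e-03 -0.000e+00 -9.000e-03]
```

Emit:
send_rows:
  moves: [0,0.2,0.03,1,0,0,0,0,0.6,0.1,2.5,0,0,0,0,1,0.18,4,0,0,0,0,1.4,0.25,5.5,0,0,0,0,1.8,0.33,7,0,0,0]

```text
time: 14.2
position: [0.5708, -0.0204, 0.1705]
tool_rot: [-0.093, 0.976, 0.018, 0.195]
ft_force: [0.3, -0.3, -2.8]
grip_width: 0.0153
grip_force: 59.8
```

Emit:
send_rows:
  moves: [0,-0.5,0,1.2,0,0,0,0,-1,0,2.4,0,0,0,0,-1,0,3,0,0,0,0,-1,0,3,0,0,0,0,-1,0,3,0,0,0]

```text
time: 14.62
position: [0.5613, -0.0205, 0.2002]
tool_rot: [-0.091, 0.976, 0.018, 0.196]
ft_force: [0.1, 0.0, -2.7]
grip_width: 0.0156
grip_force: 59.8
```

Run:
```python
from plan import *
o,R,pp,e,f=cur(); print(o,pp,e,f); b=R.apply([-.01,0,.008])+o; print('bowl pan z',Rp.inv().apply(b-O))
s=cam('scene'); c=cam('top'); uv=proj(s,[b])[0].astype(int); t=proj(c,[b])[0].astype(int)
P=lambda k,u,w:cv2.resize(k['pixels'][u[1]-w:u[1]+w,u[0]-w:u[0]+w],(400,400),interpolation=cv2.INTER_CUBIC)
cv2.imwrite('pics/lift.png',np.hstack([P(s,uv+[0,10],40),P(c,t,40)])); print(uv,t)
```

```text
[ 0.65354806 -0.0031053   0.16685217] [-0.01309241  0.00157403  0.13333846] [ 0.18720345 -0.39654981 -0.00121051] [ 0.14205532  0.03516631 -2.72119608]
bowl pan z [-0.0258956   0.00155658  0.13305919]
[330 202] [331 227]
```

View pics/lift.png

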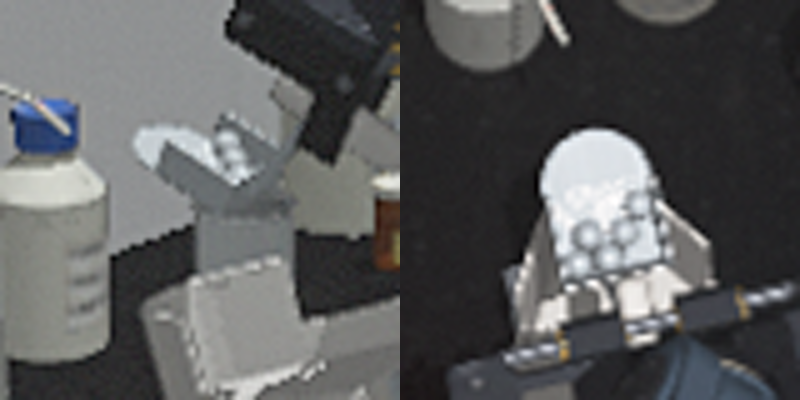

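The lift view shows all five balls in the bowl (right crop, around (580-640, 205-265)), held well above the pan.

```bash
cat >> plan.py <<'E'
TC=np.array([.559,.321,0]); H=.275
def pour(x0,tz,phi):
    R=S(H,phi); t=TC+Ro.from_euler('z',H).apply([x0,0,tz]); return t-R.apply([.027,0,0]),R
E
python3 - <<'E'
from plan import *
print('to start',delta(pour(-.012,.135,-.4)))
b=pour(-.012,.135,-.4); print((b[0]+b[1].apply(T)))
for phi,z in((-.2,.12),(0,.09),(.2,.088),(.4,.085),(.6,.082),(.8,.08),(1,.08),(1.1,.08)): print(phi,delta(pour(-.012,z,phi),b))
E
```

```text
to start [-1.2783e+01  3.0583e+01 -4.1890e+00  1.0000e-03 -5.0000e-03  8.9000e-02]
[0.43307449 0.28547029 0.15749666]
-0.2 [ 0.658  0.186  0.816 -0.054  0.192  0.   ]
0 [ 1.746  0.493 -0.05  -0.109  0.385  0.   ]
0.2 [ 3.22   0.909  1.617 -0.163  0.577  0.   ]
0.4 [ 5.022  1.417  2.843 -0.217  0.77   0.   ]
0.6 [ 7.08   1.998  3.666 -0.272  0.962  0.   ]
0.8 [ 9.311  2.627  4.142 -0.326  1.155  0.   ]
1 [11.627  3.281  4.344 -0.38   1.347 -0.   ]
1.1 [12.788  3.608  4.264 -0.407  1.444  0.   ]
```

Emit:
send_rows:
  moves: [0,-0.5,1.2,0,0,0,0,0,-1.5,3.6,0,0,0,0.02,0,-2.7,6.4,0,0,0,0.03,0,-4,9.4,0,0,0,0.04,0,-5.2,12.4,0,0,0,0.05]

```text
time: 15.13
position: [0.5081, 0.1043, 0.1991]
tool_rot: [-0.114, 0.974, 0.023, 0.194]
ft_force: [0.5, 0.0, -2.6]
grip_width: 0.0154
grip_force: 59.8
```

Emit:
send_rows:
  moves: [0,-1.2,3,0,0,0,0,0,-2.4,6,0,0,0,0.01,0,-3.7,9,0,0,0,0.02,0,-4.9,11.7,0,0,0,0.03,0,-5.8,14,-0.5,0,0,0.03]

```text
time: 15.55
position: [0.45, 0.2452, 0.1949]
tool_rot: [-0.13, 0.972, 0.026, 0.195]
ft_force: [0.3, -0.6, -1.7]
grip_width: 0.0154
grip_force: 59.8
```

Emit:
send_rows:
  moves: [0,-0.8,1.9,-1,0,0,0,0,-1.4,3.4,-2,0,0,0,0,-1.7,4.1,-3,0,0,0.005,0,-1.8,4.2,-3.6,0,0,0.01,0,-1.8,4.2,-3.6,0,0,0.01]

```text
time: 15.97
position: [0.4317, 0.2854, 0.157]
tool_rot: [-0.135, 0.972, 0.027, 0.193]
ft_force: [-0.4, 0.3, -2.0]
grip_width: 0.0156
grip_force: 59.8
```

Run:
```python
from plan import *
o,R,pp,e,f=cur(); print(o,e,f,monitor.get_obs()['q'])
s=cam('scene'); c=cam('top'); b=R.apply([.0,0,.0])+o; uv=proj(s,[b])[0].astype(int); t=proj(c,[b])[0].astype(int)
P=lambda k,u,w:cv2.resize(k['pixels'][u[1]-w:u[1]+w,u[0]-w:u[0]+w],(400,400),interpolation=cv2.INTER_CUBIC)
cv2.imwrite('pics/tub.png',np.hstack([P(s,uv+[0,10],50),P(c,t,50)]))
print('to start',delta(pour(-.012,.135,-.4)))
for phi,z in((-.2,.12),(0,.09),(.2,.088),(.4,.085)): print(phi,delta(pour(-.012,z,phi)))
```

```text
[0.52185832 0.31095678 0.12324618] [ 0.27667248 -0.39175059 -0.00068461] [-0.40989435  0.33408599 -2.01611482] [ 0.39409137  0.43847961  2.04824541 -0.1714552   0.26938905 -1.2957997 ]
to start [-0.019  0.037 -0.114  0.001 -0.004  0.001]
-0.2 [ 0.639  0.222  0.703 -0.053  0.188  0.001]
0 [ 1.727e+00  5.290e-01 -1.630e-01 -1.070e-01  3.810e-01  1.000e-03]
0.2 [ 3.201e+00  9.450e-01  1.504e+00 -1.610e-01  5.730e-01  1.000e-03]
0.4 [ 5.003e+00  1.454e+00  2.729e+00 -2.160e-01  7.660e-01  1.000e-03]
```

View pics/tub.png

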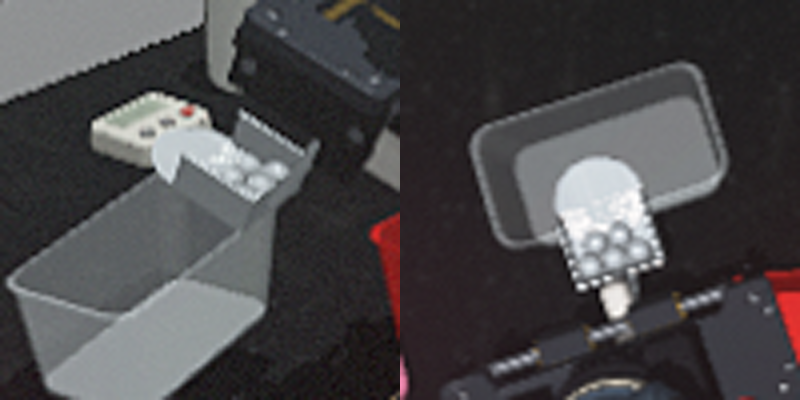

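Both crops show five balls in the bowl, with the nose over the clear tub (right crop, tip at (600,158)).

Emit:
send_rows:
  moves: [0,0.3,0.11,0.4,-0.027,0.094,0,0,0.64,0.22,0.7,-0.053,0.188,0,0,1.15,0.37,0.4,-0.08,0.285,0,0,1.73,0.53,-0.1,-0.107,0.381,0,0,2.43,0.73,0.7,-0.134,0.477,0]

```text
time: 16.48
position: [0.4576, 0.2918, 0.1661]
tool_rot: [-0.135, 0.989, -0.006, -0.052]
ft_force: [0.1, -0.6, -3.2]
grip_width: 0.0156
grip_force: 59.8
```

Emit:
send_rows:
  moves: [0,0.77,0.215,0.8,-0.027,0.096,0,0,1.7,0.48,1.5,-0.054,0.192,0,0,2.57,0.72,2.05,-0.081,0.289,0,0,3.6,1,2.5,-0.109,0.385,0,0,4.63,1.3,2.87,-0.136,0.481,0]

```text
time: 16.9
position: [0.5064, 0.3054, 0.1965]
tool_rot: [-0.13, 0.947, -0.04, -0.292]
ft_force: [-0.0, 1.2, -1.8]
grip_width: 0.0153
grip_force: 59.8
```

Emit:
send_rows:
  moves: [0,1.1,0.31,0.27,-0.027,0.096,0,0,2.23,0.63,0.48,-0.054,0.193,0,0,3.4,0.95,0.6,-0.081,0.289,0,0,4.55,1.28,0.68,-0.108,0.385,0,0,4.55,1.28,0.68,-0.108,0.385,0]

```text
time: 17.32
position: [0.552, 0.3173, 0.1934]
tool_rot: [-0.118, 0.869, -0.065, -0.477]
ft_force: [-0.3, 0.1, -5.2]
grip_width: 0.0157
grip_force: 59.8
```

Emit:
send_rows:
  moves: [0,0,0,0,0,0,0,0,0,0,0,0,0,0,0,0,0,0,0,0,0]

```text
time: 17.57
position: [0.5495, 0.3185, 0.204]
tool_rot: [-0.12, 0.871, -0.065, -0.472]
ft_force: [-0.0, 0.4, -1.4]
grip_width: 0.0154
grip_force: 59.8
```

Run:
```python
from plan import *
o,R,pp,e,f=cur(); print(o,e,f)
s=cam('scene'); c=cam('top')
P=lambda k,u,w:cv2.resize(k['pixels'][u[1]-w:u[1]+w,u[0]-w:u[0]+w],(400,400),interpolation=cv2.INTER_CUBIC)
cv2.imwrite('pics/poured.png',np.hstack([P(s,(252,300),50),P(c,(206,275),50)]))
```

```text
[0.53412034 0.3142658  0.10564709] [0.27539259 0.99401024 0.00183641] [-0.02509838  0.44639548 -1.43349974]
```

View pics/poured.png

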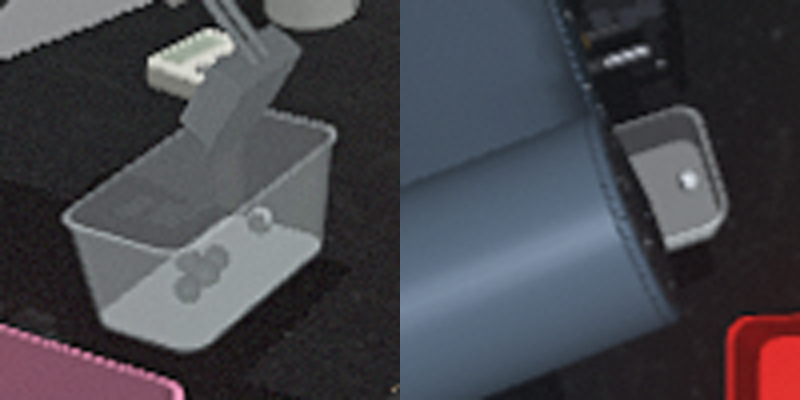

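All five balls lie in the clear tub: in the left crop four are around (205,270) and one at (260,218). The tub still stands in its place.

Emit:
send_rows:
  moves: [0,-0.5,0,2,0.027,-0.095,0,0,-1,0,4,0.054,-0.19,0,0,-1.5,-1,5,0.08,-0.285,0,0,-2,-2,6,0.108,-0.385,0,0,-2.5,-4,6,0.136,-0.481,0]

```text
time: 18.08
position: [0.5246, 0.2803, 0.2664]
tool_rot: [-0.134, 0.962, -0.032, -0.238]
ft_force: [0.9, -0.9, -0.6]
grip_width: 0.0153
grip_force: 59.8
```

Emit:
send_rows:
  moves: [0,-0.5,-2.5,0,0.027,-0.095,0,0,-1,-5.5,0,0.054,-0.19,0,0,-1.5,-9,0,0.08,-0.285,0,0,-2,-12.5,0,0.108,-0.385,0,0,-2.5,-16,0,0.136,-0.481,0]

```text
time: 18.5
position: [0.4978, 0.1178, 0.2644]
tool_rot: [-0.138, 0.99, 0.0, 0.005]
ft_force: [1.1, -1.8, -2.0]
grip_width: 0.0154
grip_force: 59.8
```

Run:
```python
from plan import *
o,R,pp,e,f=cur(); print(o,e,f)
print(delta((np.array([.5735,-.265,.06]),S(-.06,0))))
```

```text
[0.56935929 0.13805455 0.19810343] [ 0.2770392  -0.00996574 -0.00085144] [ 1.12553079 -1.81122918 -1.98241066]
[ 2.1200e-01 -3.7835e+01 -1.3737e+01 -0.0000e+00  1.0000e-02 -3.3700e-01]
```

Emit:
send_rows:
  moves: [0,0,-3.5,0,0,0.01,-0.03,0,0,-7.3,0,0,0.01,-0.07,0,0.1,-11.2,0,0,0.01,-0.1,0,0.1,-15.1,0,0,0.01,-0.14,0,0.1,-19,0,0,0.01,-0.18]

```text
time: 18.92
position: [0.4988, -0.0724, 0.2639]
tool_rot: [-0.046, 0.999, 0.001, -0.003]
ft_force: [1.5, 0.2, -1.8]
grip_width: 0.0154
grip_force: 59.8
```

Emit:
send_rows:
  moves: [0,0,-3.9,0,0,0,-0.04,0,0.1,-7.8,-0.5,0,0,-0.07,0,0.1,-11.5,-1.5,0,0,-0.1,0,0.1,-15,-4,0,0,-0.14,0,0.1,-18.6,-6,0,0,-0.157]

```text
time: 19.33
position: [0.5006, -0.2576, 0.204]
tool_rot: [0.032, 0.999, 0.001, -0.003]
ft_force: [-0.1, 0.4, -1.4]
grip_width: 0.0155
grip_force: 59.8
```

Emit:
send_rows:
  moves: [0,0,-0.2,-3.5,0,0,0,0,0,-0.2,-7,0,0,0,0,0,-0.2,-9,0,0,0,0,0,-0.2,-9,0,0,0]

```text
time: 19.67
position: [0.4979, -0.2564, 0.1097]
tool_rot: [0.032, 0.999, 0.004, -0.008]
ft_force: [-0.7, 0.6, -0.6]
grip_width: 0.0153
grip_force: 59.8
```

Run:
```python
from plan import *
o,R,pp,e,f=cur(); print(o,e,f)
print(delta((np.array([.5735,-.265,.003]),S(-.06,0))))
```

```text
[ 0.57044922 -0.26034272  0.04154515] [-0.06236509  0.01549817  0.00810082] [-0.71519959  0.63301688 -0.5600175 ]
[ 2.030e-01 -4.220e-01 -3.968e+00 -9.000e-03 -1.500e-02  2.000e-03]
```

Emit:
send_rows:
  moves: [0,0,0,-1.5,-0.004,-0.008,0,0,0,0,-2.8,-0.004,-0.008,0,0,0,0,-3.6,-0.004,-0.008,0,0,0,0,-4,-0.004,-0.008,0,0,0,0,-4,-0.004,-0.008,0]

```text
time: 20.08
position: [0.5016, -0.2584, 0.0731]
tool_rot: [0.031, 1.0, -0.0, 0.0]
ft_force: [-0.3, 0.1, -1.0]
grip_width: 0.0158
grip_force: 59.8
```

Emit:
send_rows:
  moves: [0,0,0,-0.1,0,0,0,0,0,0,-0.1,0,0,0,0,0,0,-0.1,0,0,0]

```text
time: 20.33
position: [0.5018, -0.2589, 0.072]
tool_rot: [0.031, 1.0, -0.001, 0.001]
ft_force: [0.4, 0.9, -0.6]
grip_width: 0.0153
grip_force: 59.8
```

Run:
```python
from plan import *
o,R,pp,e,f=cur(); print(o,e,f)
```

```text
[ 0.57541659 -0.26349094  0.00504192] [-0.06166134 -0.00105234 -0.00123133] [ 0.3519066   0.88462436 -0.60973478]
```

Emit:
send_rows:
  moves: [0,0,0,-0.2,0,0,0,0,0,0,-0.4,0,0,0,0,0,0,-0.4,0,0,0]

```text
time: 20.58
position: [0.5015, -0.2588, 0.0671]
tool_rot: [0.031, 1.0, -0.0, 0.0]
ft_force: [-0.3, 0.1, -1.0]
grip_width: 0.0154
grip_force: 59.8
```

Emit:
send_rows:
  moves: [0,0,0,-0.1,0,0,0,0,0,0,-0.1,0,0,0]

```text
time: 20.75
position: [0.5014, -0.2588, 0.067]
tool_rot: [0.031, 1.0, -0.0, 0.0]
ft_force: [-1.2, 0.5, 5.3]
grip_width: 0.0154
grip_force: 59.8
```

Emit:
send_rows:
  moves: [0.5,0,0,0,0,0,0,0.5,0,0,0,0,0,0,0.5,0,0,0,0,0,0,0.5,0,0,0,0,0,0,0.5,0,0,0,0,0,0]

```text
time: 21.17
position: [0.5013, -0.2586, 0.0659]
tool_rot: [0.031, 1.0, -0.0, -0.0]
ft_force: [0.1, -0.0, 0.7]
grip_width: 0.0394
grip_force: 0.0
```

Emit:
send_rows:
  moves: [0.5,0,0,2,0,0,0,0.5,0,0,5,0,0,0,0.5,0,0,9,0,0,0,0.5,0,0,13,0,0,0,0.5,0,0,16,0,0,0]

```text
time: 21.58
position: [0.5019, -0.259, 0.229]
tool_rot: [0.031, 1.0, -0.001, 0.001]
ft_force: [0.3, -0.5, 0.3]
grip_width: 0.0434
grip_force: 0.0
```

Emit:
send_rows:
  moves: [0.5,-1,-4,0,0,0,0,0.5,-2,-8,0,0,0,0,0.5,-3,-12,0,0,0,0,0.5,-4,-16,0,0,0,0,0.5,-4,-16,0,0,0,0]

```text
time: 22.0
position: [0.4597, -0.427, 0.2264]
tool_rot: [0.034, 0.999, -0.004, 0.001]
ft_force: [0.1, 0.3, -0.7]
grip_width: 0.0437
grip_force: 0.0
```

Run:
```python
from plan import *
c=cam('top'); s=cam('scene'); print(monitor.get_obs()['position'])
P=cloud(c); P[c['range_z']==0]=np.nan; q=P.reshape(-1,3)
for n,b in(('grip',(.4,.56,-.3,-.21,.068,.1)),('handle',(.44,.52,-.1,.03,.115,.15))):
    m=(q[:,0]>b[0])&(q[:,0]<b[1])&(q[:,1]>b[2])&(q[:,1]<b[3])&(q[:,2]>b[4])&(q[:,2]<b[5]); r=q[m]; print(n,len(r),np.median(r,0) if len(r) else '')
im=np.hstack([cv2.resize(c['pixels'][220:320,165:445],(800,286)),]); sc=cv2.resize(s['pixels'][180:340,200:480],(525,300))
a=np.zeros((586,800,3),np.uint8); a[:286]=im; a[286:,:525]=sc; cv2.imwrite('pics/final.png',a)
```

```text
[ 0.46037559 -0.42007517  0.22551871]
grip 42 [ 0.53128038 -0.25480237  0.07894648]
handle 199 [ 0.48591187 -0.03436992  0.13210973]
```

View pics/final.png

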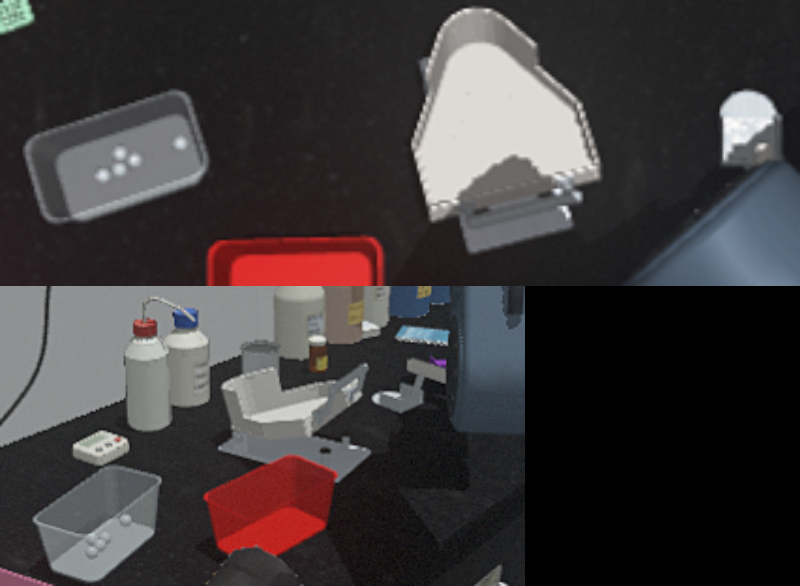

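The final view shows all five balls in the clear tub (100-180, 145-175), the pan raised and empty, the scoop flat on the bench at (750,130), and the arm clear of everything.

```bash
python3 -c "
from h import *
print(workorder.hand_in())"
```

```text
the job is handed in; nothing more can be done
None
```

The job is handed in (no verdict came back): all five balls are in the clear tub, the pan is raised, the scoop lies flat on the bench, and the arm finished at about 22 s of the 72 s allowed.

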